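# Hang the sensor plate on the sloping apparatus board

### The job

Pull the sensor plate out from under the wooden riser by its tongue, lay it flat on the open bench and let go, then take it by its black sensor block and mount it on the sloping board: put the round end of its keyhole over the headed stud with the tongue between the two guide blocks, and slide it down the slope as far as it goes, so that it is locked behind the head and lies flat on the board. Leave it there, and leave the other things on the bench where they are.

Things in the scene. Friction and masses are not known exactly. Their poses are not given: they have to be found in the camera images.
- plate: Loose aluminium sensor plate, 0.28 to 0.46 kg, 10 mm thick, with keyhole, tongue and black block. Origin: underside, on the centre line; x runs lengthwise to the keyhole end (up the slope when mounted), z out of its upper face. Main part 120 (x) by 80 (y) mm, x = -60 to +60. At the start it lies flat under the riser, +x pointing in (within 0.1 rad), 65 to 75 mm of tongue standing out in front.
- keyhole (a point): Centre of the keyhole's round hole on the plate's underside (plate x = +10, y = 0, z = 0 mm). The keyhole goes right through: hole (octagon) 30 mm across, and from it a slot 15 mm wide running towards plate +x, ending square at plate x = +47.5.
- block (a point): Centre of the top of the black sensor block on the plate (plate x = -35, y = 0, z = 55 mm). The block measures 40 (plate x) by 30 (plate y) mm and stands 45 mm above the plate's upper face. The centre of mass lies close below it. At the start it is under the riser, out of reach.
- tongue_end (a point): Middle of the free end of the tongue, on its upper face (plate x = -140, y = 0, z = 10 mm). The tongue is straight, 28 mm wide and 10 mm thick, from plate x = -60 to -140.
- board: Fixed grey board sloping 0.35 rad, low end to the robot. Origin: stud's foot on the surface; x up the slope, y across, z square out. Spans x = -195 to 75, y = -90 to 90 mm. Plate origin with the stud in the round hole: board x = -10 mm; locked fully down (slot end on stem): x = -42.5, y = 0, z = 0, frames parallel. The plate does not slide by itself: push it down the slope.
- stud (a point): Centre of the top of the stud's head, 18 mm out from the board (board x = 0, y = 0). The stem is 10 mm in diameter and 13 mm high, under a round head 22 mm in diameter and 5 mm thick.
- guide (a point): Point on the board's surface midway between the two fixed guide blocks (board x = -140, y = 0, z = 0 mm). Each block is 50 (x) by 12 (y) mm, 16 mm high; the gap between them, for the plate's tongue, is 40 mm wide: no room in it for fingers beside the tongue.
- riser: Fixed wooden riser: a low shelf on two side walls, a bench meter on top. Origin on the bench under its centre; -x points out of its open front, which lies 100 mm from the origin. 200 (x) by 260 (y) mm; clear space under it 80 mm high; its top at 95 mm, the meter up to 165 mm, its front 55 mm behind the riser's front.
- iron_weight: Bystander: dark iron knob weight, 60 mm in diameter, 86 mm high, origin at its foot.
- brass_weight: Bystander: small brass knob weight, 33 mm in diameter, 47 mm high, standing in front of the riser beside the tongue (about 125 mm to the riser's +y side), origin at its foot.
- disc_mass: Bystander: flat steel ring mass, 48 mm in diameter, 12 mm high, under the riser beside the plate, origin at its underside.
- tape: Bystander: roll of paper tape, 50 mm in diameter, 18 mm high, origin at its underside.
- screwdriver: Bystander: screwdriver 160 mm long, lying.
- caliper: Bystander: steel caliper 200 mm long, lying.
Not all that is in view belongs to the job. There is more than one size of the plate; the job needs the smaller.

How it is judged:
By the outcome, as a careful person would: the job done as asked, in the order asked, and still so for the second after the job is handed in, with the robot touching nothing.
It also fails if it takes over 53 s, if anything falls off the work surface, if the arm or the gripper's body presses on something with over 40 N, if the wrist force passes 120 N, or if a joint passes its speed limit or range.

### The arm

A 6-joint arm with a two-finger parallel gripper is mounted at the origin on the work surface. World frame = base frame: x ahead of the robot, y to its left, z up, the work surface at z = 0. Lengths are in m, angles in rad, forces in N, time in s.
With the tool pointing down it reaches from about 0.275 to 0.825 m from the base axis. Payload 5.2 kg.
Tool frame: the origin (TCP) lies between the finger pads; the fingertips stand bot.tips_ahead ahead of it and the grasp point (between the pads) lies 8 mm behind it (bot.tips_ahead is the distance from the TCP to the fingertips, in m); z points along the fingers, y is the direction in which the jaws open and shut (so a half turn about z gives the same grasp; the last joint's range is limited). The gripper opens to 93 mm and grips with 3 to 60 N. Pads are 15 mm wide; open, the fingers measure 128 mm over their backs; the gripper's body (75 mm by 188 mm) begins 65 mm behind the grasp point.
Start: joints at [-1.507, 0.259, 1.535, -0, 1.348, -0.203], TCP at [0.145, -0.531, 0.23] pointing down, gripper open.
Joint ranges: [-3.14, 3.14], [-0.91, 2.08], [0.19, 2.58], [-1.22, 4.36], [0.22, 2.71], [-3.12, 3.12]. Speed limits (rad/s): [2.57, 2.57, 3.14, 3.14, 3.14, 3.14].

### API

Orientations are given as a unit quaternion [w, x, y, z].
In Python, from cell import bot gives the robot as it stands. The module is installed in compiled form; this text tells all that it offers. Calls block until the motion is done:
- bot.move_pose(position, orientation): joint-space move of the TCP to a pose.
- bot.movel(position, rate=0.15, attitude=None, contact_N=None): straight line of the TCP; attitude=None keeps the orientation; rate is the mean speed in m/s. With contact_N (N) it stops when the force on the tool has changed by that much, and returns True; else False.
- bot.movej(angles): joint-space move.
- bot.gripper_open() and bot.grasp(newtons=None): open the fingers fully, or close them until they stop; newtons is the grip in N (None keeps the last).
- bot.pause(seconds).
- bot.solve_ik(position, orientation): joint angles nearest the present ones, or None.
- bot.get_state(): the state.
- bot.read_camera(name): name is "scene" or "top" or "wrist"; returns the picture (384x512x3 uint8, blue, green, red); there is no depth.
- bot.calibration(name): a dict with "fx", "fy", "cx", "cy" (pixels), "R" (3x3) and "t" (3): a world point X has camera coordinates R X + t. Camera axes: x right, y down, z forward; pixel columns grow to the right and rows downward; lengths in m; the calibration is good to about 2 mm. A picture is of the moment at which its call begins: read the wrist's pose just before it. calibration takes no time and is no camera call; for the wrist camera it gives the pose at the moment of the call.
A pose or a line that the arm cannot do raises bot.Unreachable and nothing moves.
- bot.close_job(): hands the job in, once; it reports no verdict.
The state is a dict: "time_s": time; "joint_pos": joint angles; "joint_velocities": joint speeds; "tau": joint torques, N m; "eef_pos": TCP position; "eef_rot": TCP orientation; "contact_force": force on the tool from outside, world axes, zero at the start; "moment": the same for the moment, N m; "grip_width": opening from 0.0 (shut) to 1.0 (fully open).
Only numpy, scipy, OpenCV 4.12 (cv2) and the standard library are available. Lean on these libraries where they do the work, as an engineer would, in place of code of your own. Each camera call takes 0.05 s, during which the arm holds its last target.

## Working session

There is one attempt and no reset: what is moved stays moved. The work goes in short steps, each a Python script; the robot and the scene stay as the last script left them, time stands still between calls to the robot, and variables do not carry over. Pictures are saved under pics/ and viewed, and the job is handed in when it is done.

```bash
mkdir -p pics; ls
cat > h.py <<'E'
import numpy as np, cv2, json
from cell import bot
def snap(n,f):
    c=bot.calibration(n); im=bot.read_camera(n); cv2.imwrite('pics/'+f+'.png',im)
    json.dump({k:np.array(v).tolist() for k,v in c.items()},open('pics/'+f+'.json','w')); return im
def cal(f): return {k:np.array(v) for k,v in json.load(open('pics/'+f+'.json')).items()}
def proj(c,X):
    p=np.asarray(X,float)@c['R'].T+c['t']; return np.stack([c['fx']*p[...,0]/p[...,2]+c['cx'],c['fy']*p[...,1]/p[...,2]+c['cy']],-1)
def ray(c,u,v):
    d=c['R'].T@np.array([(u-c['cx'])/c['fx'],(v-c['cy'])/c['fy'],1.]); o=-c['R'].T@c['t']; return o,d
def onz(c,u,v,z):
    o,d=ray(c,u,v); return o+d*(z-o[2])/d[2]
E
python3 - <<'E'
from h import *
for n in('scene','top','wrist'):
    snap(n,n+'0')
    c=cal(n+'0'); print(n,c['fx'],(-c['R'].T@c['t']).round(3),c['R'][2].round(2))
s=bot.get_state(); print(s['time_s'],s['eef_pos'],s['eef_rot'],s['contact_force'],bot.tips_ahead)
E
```

```text
pics
scene 440.97382797904504 [ 1.222 -0.377  0.689] [-0.68  0.45 -0.58]
top 454.4916289398353 [0.27  0.07  1.424] [ 0.18  0.01 -0.98]
wrist 283.00501508111324 [ 0.221 -0.511  0.384] [-0.27 -0.07 -0.96]
0.15 [ 0.14498871 -0.53015669  0.22902512] [-6.74876256e-04  9.91115044e-01  1.33005687e-01  3.82415569e-05] [0.94705098 0.13227015 0.42249969] 0.011
```

View pics/top0.png

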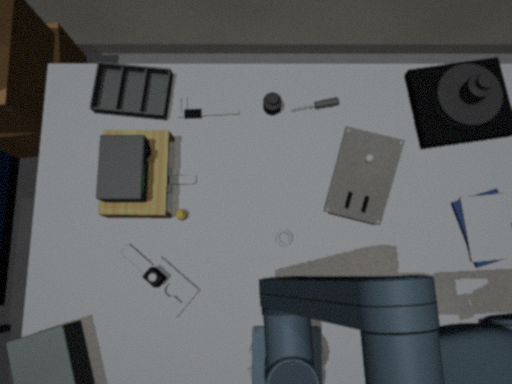

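View pics/scene0.png

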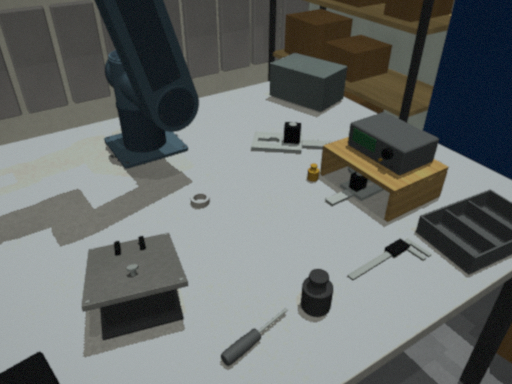

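View pics/wrist0.png

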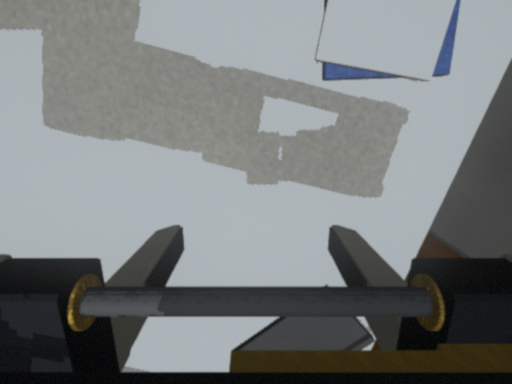

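The top view shows the riser at about (135,175), with the plate's tongue sticking out to (195,180) and the brass weight at (182,214). The board is at (365,175), with the stud near (369,157). A larger decoy plate lies at (160,277). Next I'll zoom in.

Run:
```python
from h import *
im=cv2.imread('pics/top0.png')
a=cv2.resize(im[120:230,90:215],None,fx=6,fy=5.4,interpolation=cv2.INTER_CUBIC)
a=cv2.resize(im[120:225,90:220],(780,630)[:2],interpolation=cv2.INTER_CUBIC)[:600];cv2.imwrite('pics/z1.png',a)
a=cv2.resize(im[120:230,315:415],(546,600),interpolation=cv2.INTER_CUBIC);cv2.imwrite('pics/z2.png',a)
c=cal('top0')
for n,u,v in(('tongue end',196,180),('brass',182,216),('rb',290,370)):print(n,onz(c,u,v,0.01).round(3))
for n,u,v in(('riser fl',167,215),('riser fr',167,131),('bl',98,216),('br',105,130)):print(n,onz(c,u,v,0.095).round(3))
```

```text
tongue end [0.545 0.284 0.01 ]
brass [0.431 0.324 0.01 ]
rb [-0.023 -0.01   0.01 ]
riser fl [0.424 0.353 0.095]
riser fr [0.681 0.364 0.095]
bl [0.42  0.557 0.095]
br [0.684 0.554 0.095]
```

View pics/z1.png

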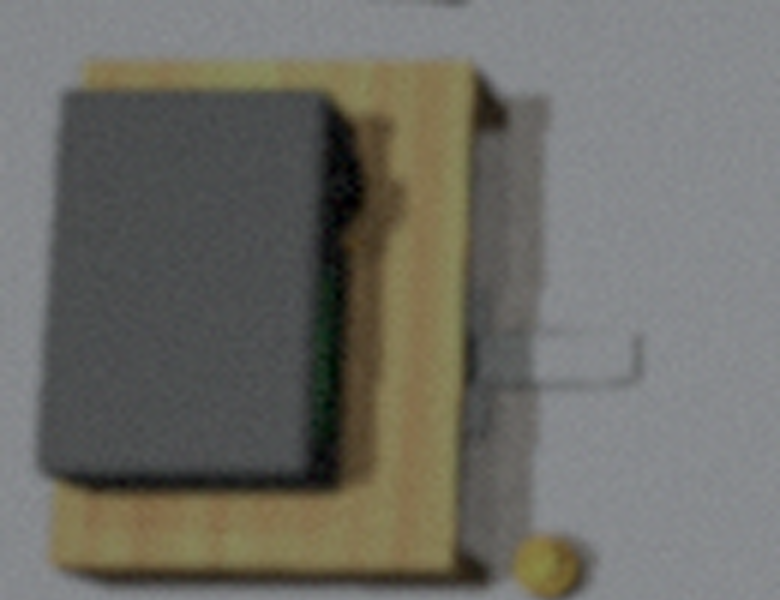

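View pics/z2.png

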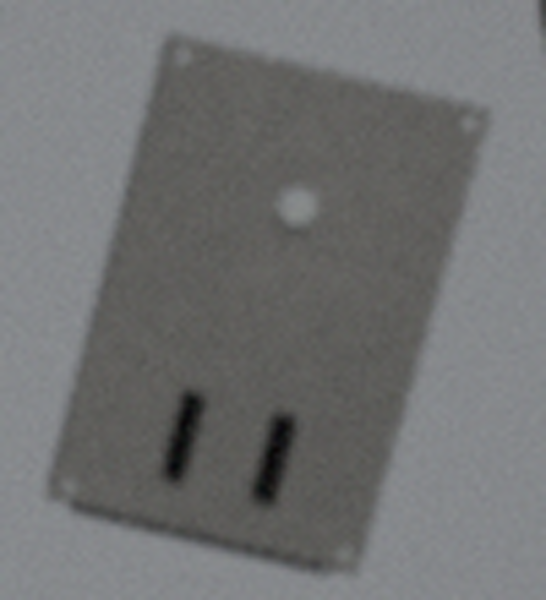

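```bash
cat >> h.py <<'E'
def boardT(p):  # x,y,z,yaw  (pitch -0.35)
    from scipy.spatial.transform import Rotation as R
    return R.from_euler('ZY',[p[3],-0.35]).as_matrix(), np.array(p[:3])
BP={'tl':(.075,.09,0),'tr':(.075,-.09,0),'br':(-.195,-.09,0),'bl':(-.195,.09,0),'stud':(0,0,.018)}
E
python3 - <<'E'
from h import *
from scipy.optimize import least_squares
c=cal('top0')
px={'tl':(168,35),'tr':(490,112),'br':(357,572),'bl':(50,497),'stud':(298,206)}
px={k:(315+a/5.46-.4,120+b/5.455-.4) for k,(a,b) in px.items()}
P=np.array([BP[k] for k in px]);U=np.array([px[k] for k in px])
def f(p):
    R,t=boardT(p); return (proj(c,P@R.T+t)-U).ravel()
r=least_squares(f,[.5,-.2,.1,-.2]); print(r.x.round(4),r.fun.reshape(-1,2).round(2))
# tongue etc
for n,u,v in(('te',196.3,180),('w1',196,175.8),('w2',196,183.8)):print(n,onz(c,u-.4,v-.4,.01).round(4))
from scipy.spatial.transform import Rotation as Ro
s=bot.get_state()
R=Ro.from_quat(np.roll(s['eef_rot'],-1)).as_matrix();print(R.round(3)); cw=cal('wrist0')
print('cam in tool',(R.T@(-cw['R'].T@cw['t']-s['eef_pos'])).round(3),(R.T@cw['R'].T).round(3))
def q(xa):
    x=np.array([xa[0],xa[1],0.])/np.hypot(*xa);z=np.array([0,0,-1.]);return np.roll(Ro.from_matrix(np.stack([x,np.cross(z,x),z],1)).as_quat(),1)
for pos,xa in(((.40,-.22,.42),(1,-.25)),((.545,.30,.16),(0,-1)),((.545,.30,.013),(0,-1)),((.545,.20,.05),(0,1)),((.545,.20,.05),(0,-1))):
    j=bot.solve_ik(pos,q(xa)); print(pos,xa,None if j is None else np.round(j,2))
E
```

```text
[ 0.6058 -0.2496  0.074  -0.2394] [[ 0.27  0.11]
 [-0.11 -0.3 ]
 [ 0.1   0.01]
 [-0.21 -0.06]
 [-0.05  0.23]]
te [0.5467 0.2843 0.01  ]
w1 [0.5603 0.2856 0.01  ]
w2 [0.5344 0.2849 0.01  ]
[[ 0.965  0.264 -0.   ]
 [ 0.264 -0.965  0.001]
 [ 0.    -0.001 -1.   ]]
cam in tool [ 0.079  0.001 -0.155] [[-0.001 -0.96  -0.281]
 [ 1.    -0.001 -0.   ]
 [ 0.    -0.281  0.96 ]]
(0.4, -0.22, 0.42) (1, -0.25) [-0.75  0.02  1.36 -0.    1.76  1.07]
(0.545, 0.3, 0.16) (0, -1) [ 0.32  0.44  1.45 -0.    1.25 -2.82]
(0.545, 0.3, 0.013) (0, -1) [ 0.32  0.59  1.59 -0.    0.95 -2.82]
(0.545, 0.2, 0.05) (0, 1) [ 0.16  0.49  1.68 -0.    0.98  0.16]
(0.545, 0.2, 0.05) (0, -1) [ 0.16  0.49  1.68 -0.    0.98 -2.98]
```

```bash
cat >> h.py <<'E'
from scipy.spatial.transform import Rotation as Ro
def qm(M): return np.roll(Ro.from_matrix(M).as_quat(),1)
def q(xa):
    x=np.array([xa[0],xa[1],0.])/np.hypot(*xa[:2]);z=np.array([0,0,-1.]);return qm(np.stack([x,np.cross(z,x),z],1))
def st():
    s=bot.get_state(); print('t',round(s['time_s'],2),'p',np.round(s['eef_pos'],4),'F',np.round(s['contact_force'],1),'g',round(s['grip_width'],3),'j',np.round(s['joint_pos'],2)); return s
E
python3 - <<'E'
from h import *
bot.move_pose([.489,-.2216,.30],q((np.cos(.24),-np.sin(.24))))
st(); snap('wrist','w1'); 
bot.move_pose([.547,.262,.17],q((0,-1)))
st(); snap('wrist','w2')
E
```

```text
t 1.86 p [ 0.4887 -0.2223  0.2998] F [-0.7 -0.3  0.1] g 0.999 j [-0.63  0.2   1.44 -0.    1.5   1.18]
t 5.28 p [0.5472 0.2617 0.1701] F [ 0.7 -0.3  0. ] g 1.004 j [ 0.26  0.4   1.48 -0.    1.26 -2.88]
```

View pics/w1.png

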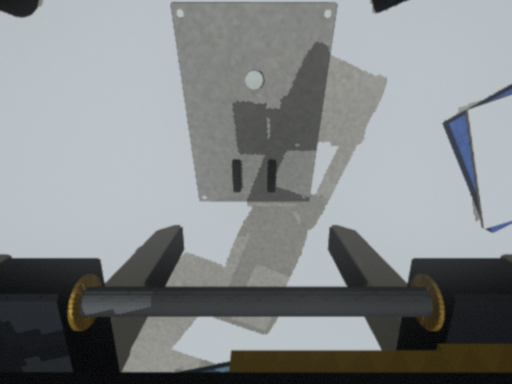

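View pics/w2.png

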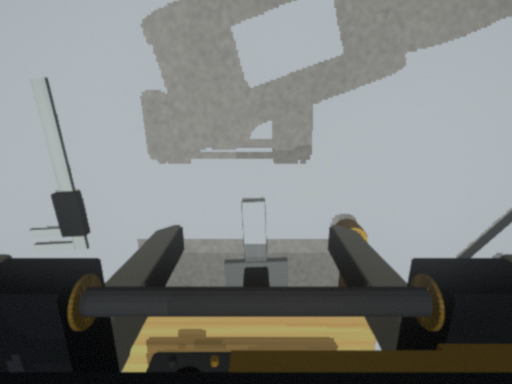

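In w1 the board has corners at (172,3), (337,4), (310,201) and (198,201), with the stud at (254,79). In w2 the tongue shows at cols 241-266, and its end is at row 199. I'll refine both by zooming.

Run:
```python
from h import *
im=cv2.imread('pics/w1.png'); cv2.imwrite('pics/z3.png',cv2.resize(im[0:210,155:350],None,fx=2.8,fy=2.8,interpolation=cv2.INTER_CUBIC))
im=cv2.imread('pics/w2.png'); cv2.imwrite('pics/z4.png',cv2.resize(im[185:305,200:310],None,fx=5,fy=5,interpolation=cv2.INTER_CUBIC))
```

```text
(no output)
```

View pics/z3.png

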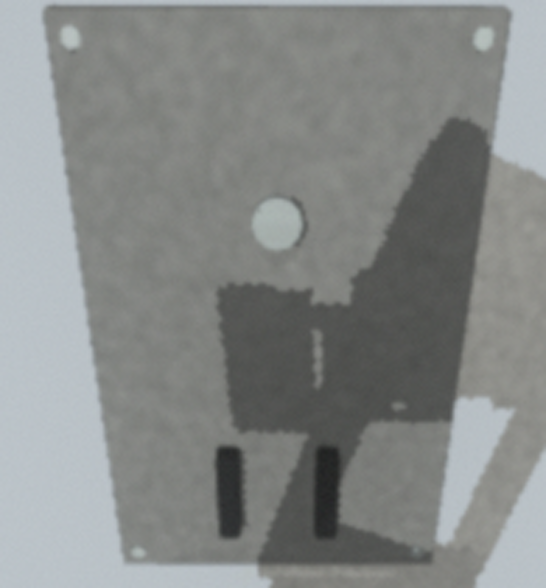

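View pics/z4.png

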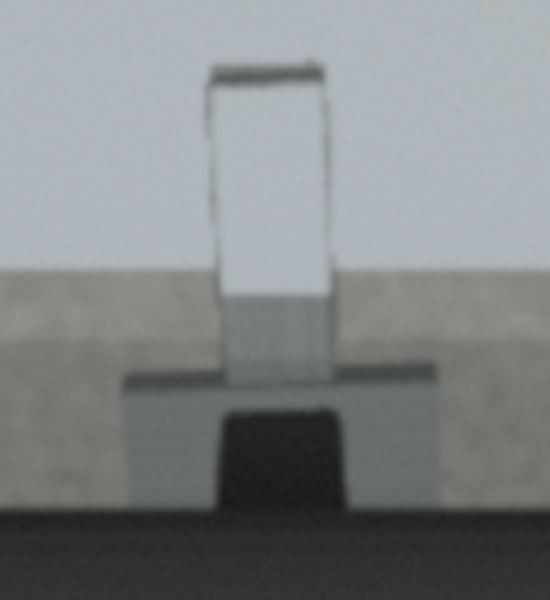

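Run:
```python
from h import *
from scipy.optimize import least_squares
c=cal('w1');ct=cal('top0')
px={'tl':(45,7),'tr':(511,10),'br':(433,563),'bl':(124,563),'stud':(278,223)}
U=np.array([(155+a/2.8-.3,b/2.8-.3) for a,b in px.values()]);P=np.array([BP[k] for k in px])
pt={'tl':(168,35),'tr':(490,112),'br':(357,572),'bl':(50,497),'stud':(298,206)}
Ut=np.array([(315+a/5.46-.4,120+b/5.455-.4) for a,b in pt.values()])
def f(p):
    R,t=boardT(p); return (proj(c,P@R.T+t)-U).ravel()
r=least_squares(f,[.6,-.25,.07,-.2]); print(r.x.round(4),r.fun.reshape(-1,2).round(2))
def g(p):
    R,t=boardT(p); return np.r_[f(p)/.5,(proj(ct,P@R.T+t)-Ut).ravel()/.4]
r2=least_squares(g,r.x); print('joint',r2.x.round(4),r2.fun.reshape(-1,2).round(2)[:5].tolist()); np.save('board.npy',r2.x)
# guides top centre check (wrist): blocks at zoom (231,492),(327,492)
R,t=boardT(r2.x); print('pred guide blocks',(proj(c,np.array([(-.14,.026,.016),(-.14,-.026,.016),(0,0,.018)])@R.T+t)-[155,0])*2.8)
c=cal('w2')
X=np.array([(-.14,-.014,.01),(-.14,.014,.01),(-.06,-.014,.01),(-.06,.014,.01),(-.06,-.04,.01),(-.06,.04,.01)])
z=[(215,85),(323,80),(225,385),(334,382),(125,390),(437,379)]
U=np.array([(200+a/5-.4,185+b/5-.4) for a,b in z])
def pl(p):
    R=Ro.from_euler('z',p[2]).as_matrix(); return R,np.array([p[0],p[1],0])
def h(p,X):
    R,t=pl(p); return (proj(c,X@R.T+t)-U).ravel()
best=None
for s in(1,-1):
    XX=X*[1,s,1]
    r=least_squares(h,[.547,.42,1.57],args=(XX,))
    print(s,r.x.round(4),r.cost,r.fun.reshape(-1,2).round(1).tolist())
    R,t=pl(r.x);print('end',(R@[-.14,0,.01]+t).round(4))
```

```text
[ 0.6056 -0.2498  0.0783 -0.2449] [[-0.28  0.16]
 [ 0.39 -0.29]
 [-0.51 -0.05]
 [ 0.34 -0.39]
 [ 0.01  0.46]]
joint [ 0.6056 -0.2497  0.0778 -0.2438] [[-0.71, 1.01], [0.09, -0.28], [-1.09, -0.31], [0.84, -0.76], [-0.24, 1.15]]
pred guide blocks [[228.21395779 497.93098199]
 [326.28894925 498.1395319 ]
 [276.81878896 223.76390599]]
1 [0.5462 0.4236 1.604 ] 2.588893132102813 [[-1.3, -0.5], [1.1, -0.3], [-0.1, 0.4], [0.5, 0.3], [-0.9, 0.0], [0.8, 0.3]]
end [0.5509 0.2837 0.01  ]
-1 [0.546  0.4248 1.6068] 5009.323545401955 [[22.5, -0.4], [-23.0, 1.5], [22.3, 0.6], [-21.9, 1.9], [63.1, -1.1], [-63.2, 3.2]]
end [0.551  0.2849 0.01  ]
```

Run:
```python
from h import *
p=np.array([.5462,.4236]);yaw=1.604;u=np.array([np.cos(yaw),np.sin(yaw)])
Q=q(-u); g=p-.125*u
bot.move_pose([*g,.06],Q)
hit=bot.movel([*g,.0145],rate=.1,contact_N=8); print(hit); st()
bot.grasp(25); st()
e=g-.20*u
bot.movel([*e,.0145],rate=.12); st(); snap('wrist','w3')
bot.gripper_open(); bot.movel([*e,.10],rate=.2); st(); snap('top','top3'); snap('wrist','w4')
```

```text
False
t 6.47 p [0.551  0.2987 0.0153] F [-0.1  0.7 -0.2] g 0.996 j [ 0.32  0.6   1.58  0.    0.96 -2.86]
t 7.51 p [0.5503 0.2987 0.0144] F [-0.7  0.  -0.4] g 0.297 j [ 0.32  0.6   1.58 -0.    0.96 -2.86]Traceback (most recent call last):
  File "<stdin>", line 8, in <module>
cell.Unreachable: the arm cannot follow that straight line within its joint ranges
```

The line was refused because J6 would go past its range. The tongue is gripped, so I'll pull straight 0.14 m and then finish with a small turn once the plate is clear of the riser.

Run:
```python
from h import *
p=np.array([.5462,.4236]);yaw=1.604;u=np.array([np.cos(yaw),np.sin(yaw)])
g=p-.125*u; s=bot.get_state()
e=g-.145*u
bot.movel([*e,.0145],rate=.12); st()
y2=yaw-.2; e2=e-[0,.05]
bot.movel([*e2,.0145],rate=.1,attitude=q((-np.cos(y2),-np.sin(y2)))); st()
bot.gripper_open(); bot.movel([*e2,.10],rate=.2); st(); snap('top','top3'); snap('wrist','w4')
```

```text
t 8.87 p [0.5552 0.1541 0.0145] F [ 0.6 -1.  -1. ] g 0.301 j [ 0.08  0.53  1.71 -0.    0.9  -3.1 ]
t 9.52 p [0.5553 0.1038 0.0145] F [-0.1 -0.3 -1.7] g 0.296 j [-0.01  0.51  1.74  0.    0.88 -2.99]
t 11.22 p [0.5548 0.1037 0.0996] F [-0.8 -0.2 -0.6] g 1.003 j [-0.01  0.4   1.67 -0.    1.07 -2.99]
```

View pics/w4.png

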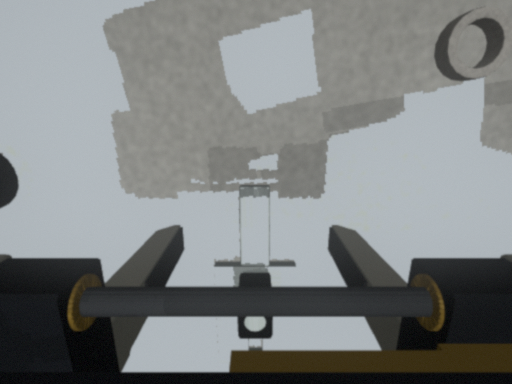

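View pics/top3.png

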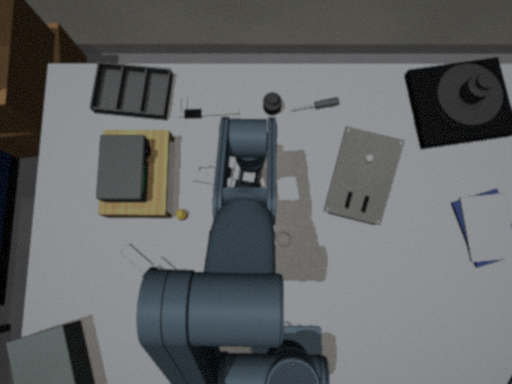

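Run:
```python
from h import *
y2=1.404;u=np.array([np.cos(y2),np.sin(y2)]); o=np.array([.5553,.1038])+.125*u; print('pred plate',o)
c=cal('w4');n=np.array([-u[1],u[0]])
print(proj(c,np.array([[*(o-.14*u+s*.014*n),.01] for s in(-1,1)]+[[*(o-.06*u+s*.014*n),.01] for s in(-1,1)])).round(1))
b=o-.035*u
bot.move_pose([*(b-.05*u),.16],q(u)); st(); snap('wrist','w5'); im=cv2.imread('pics/w5.png'); cv2.imwrite('pics/z5.png',cv2.resize(im[0:300,130:380],None,fx=2,fy=2,interpolation=cv2.INTER_CUBIC))
c=cal('w5')
R=np.stack([np.r_[u,0],np.r_[n,0],[0,0,1.]],1)
print(((proj(c,np.array([(.06,.04,.01),(.06,-.04,.01),(-.015,.015,.055),(-.015,-.015,.055),(.01,.015,.01),(.01,-.015,.01),(.0475,.0075,.01),(.0475,-.0075,.01)])@R.T+[*o,0])-[130,0])*2).round(1))
```

```text
pred plate [0.576053   0.22706521]
[[239.5 185.9]
 [270.9 185.9]
 [240.9 265.7]
 [269.8 265.6]]
t 14.03 p [0.5619 0.1432 0.1599] F [ 0.6 -0.1 -0.4] g 0.999 j [ 0.06  0.37  1.56 -0.    1.21  0.22]
[[166.5  75. ]
 [332.2  74.9]
 [215.6 238.5]
 [283.2 238.4]
 [220.  184.8]
 [279.1 184.8]
 [234.1 103.5]
 [264.7 103.5]]
```

View pics/z5.png

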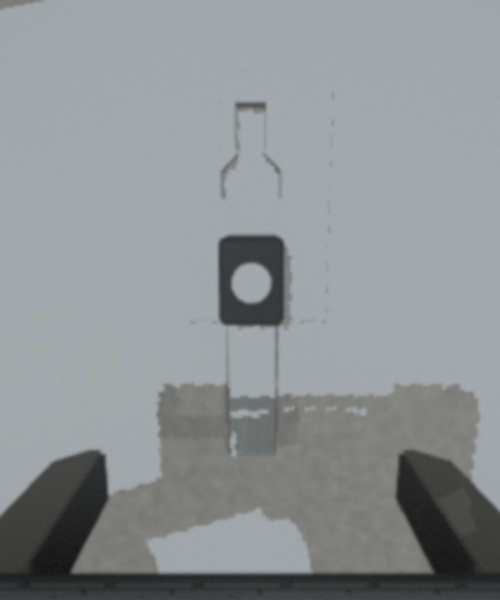

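The prediction matches within about 1 mm: the slot end is seen at (251,103) in the zoom, and the block front at cols 219-285. Next I grasp the block, lift it and hover over the board.

```bash
cat >> h.py <<'E'
def mount(px,py,h,dx=0,dy=0):
    """TCP pose for plate origin at board (px,py,h)"""
    p=np.load('board.npy');R,t=boardT(p)
    M=np.stack([R[:,0],-R[:,1],-R[:,2]],1)
    return R@np.array([px-.035+dx,py+dy,h+.027])+t, qm(M)
E
python3 - <<'E'
from h import *
y2=1.404;u=np.array([np.cos(y2),np.sin(y2)]);n=np.array([-u[1],u[0]]); o=np.array([.5761,.2271])-.0008*n
b=o-.035*u
for h in(.09,.03,0):
    P,Q=mount(-.01,0,h); j=bot.solve_ik(P,Q); print(P,None if j is None else np.round(j,2))
bot.move_pose([*b,.085],q(u))
print(bot.movel([*b,.0265],rate=.1,contact_N=8)); st()
bot.grasp(45); st()
bot.movel([*b,.16],rate=.2); st()
snap('wrist','w6'); snap('scene','s6')
E
```

```text
[ 0.52561753 -0.22977389  0.17230111] [-0.7   0.16  1.87  0.21  0.81  0.99]
[ 0.54558286 -0.23474075  0.11593874] [-0.68  0.27  1.9   0.24  0.68  0.97]
[ 0.55556553 -0.23722418  0.08775756] [-0.67  0.32  1.9   0.25  0.61  0.96]
False
t 15.27 p [0.5717 0.1923 0.0273] F [ 0.7  0.8 -0.8] g 0.999 j [ 0.14  0.55  1.64 -0.    0.96  0.31]
t 16.27 p [0.5708 0.1925 0.0264] F [-1.1  1.   1.3] g 0.322 j [0.14 0.55 1.64 0.   0.96 0.31]
t 17.08 p [0.5701 0.1923 0.1586] F [ 0.6 -0.4 -3.4] g 0.319 j [ 0.14  0.41  1.5  -0.    1.23  0.31]
```

View pics/w6.png

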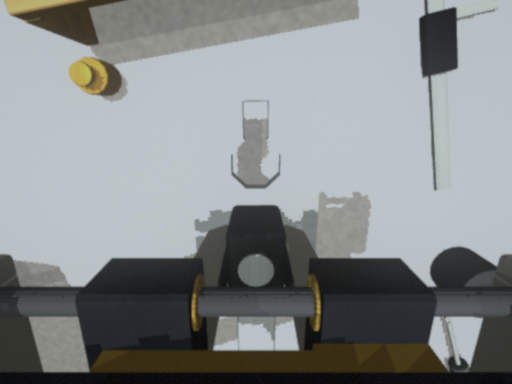

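View pics/s6.png

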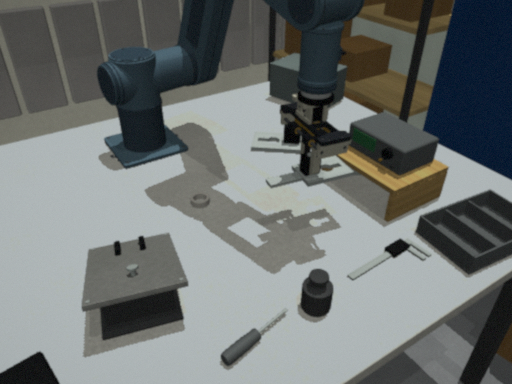

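Run:
```python
from h import *
c0=cal('wrist0');c=dict(c0)
Rt=np.array([[-.001,-.96,-.281],[1,0,0],[0,-.281,.96]]).T; 
# cam in tool from w6
c=cal('w6'); 
from scipy.spatial.transform import Rotation as Ro
s=bot.get_state(); R=Ro.from_quat(np.roll(s['eef_rot'],-1)).as_matrix(); T=s['eef_pos']
for dx in(-.002,0,.002):
  X=np.array([(.0825+dx,0,.0165),(.0825+dx,0,.0265),(.0825+dx,-.0075,.0165),(.0825+dx,.0075,.0165),(.030+dx,0,.0165),(.03+dx,0,.0265)])
  print(proj(c,X@R.T+T).round(1).tolist())
im=cv2.imread('pics/w6.png'); cv2.imwrite('pics/z6.png',cv2.resize(im[85:215,200:312],None,fx=5,fy=4.6,interpolation=cv2.INTER_CUBIC))
```

```text
[[253.6, 105.4], [253.7, 105.7], [240.7, 105.4], [266.5, 105.4], [253.9, 192.3], [253.9, 188.2]]
[[253.6, 101.8], [253.7, 102.3], [240.6, 101.8], [266.6, 101.8], [253.9, 189.3], [253.9, 185.3]]
[[253.6, 98.2], [253.7, 98.8], [240.6, 98.2], [266.6, 98.1], [253.8, 186.2], [253.9, 182.3]]
```

View pics/z6.png

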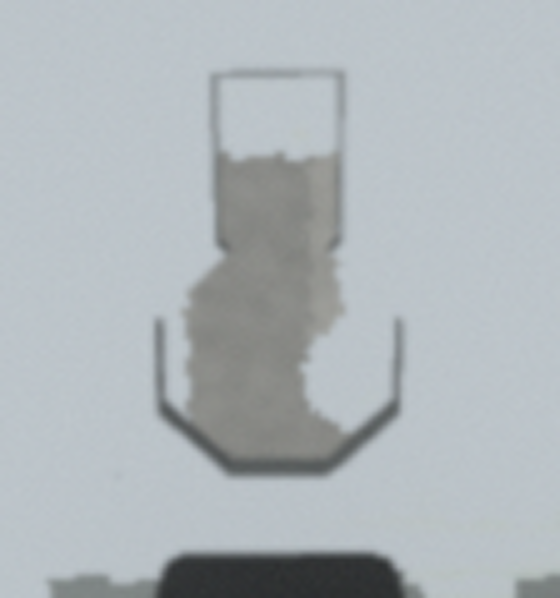

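Run:
```python
from h import *
P,Q=mount(-.01,0,.09); bot.move_pose(P,Q); st()
P,Q=mount(-.01,0,.035); bot.movel(P,rate=.15,attitude=Q); s=st(); print(P)
im=snap('wrist','w7'); cv2.imwrite('pics/z7.png',cv2.resize(im[60:260,170:342],None,fx=3,fy=3,interpolation=cv2.INTER_CUBIC))
snap('scene','s7')
p=np.load('board.npy');R,t=boardT(p); c=cal('w7')
a=np.linspace(0,2*np.pi,9)[:8]
print('head',proj(c,np.array([(0,0,.018),(.011,0,.018),(-.011,0,.018),(0,.011,.018),(0,-.011,.018)])@R.T+t).round(1).tolist())
print('hole',proj(c,np.array([(0,0,.045),(.015,0,.045),(-.015,0,.045),(0,.015,.045),(0,-.015,.045),(.0375,0,.045)])@R.T+t).round(1).tolist())
```

```text
t 18.75 p [ 0.5259 -0.229   0.1722] F [ 0.2  0.1 -3.7] g 0.32 j [-0.7   0.16  1.87  0.21  0.81  0.99]
t 19.27 p [ 0.5442 -0.2336  0.1205] F [ 1.  -0.6 -3. ] g 0.319 j [-0.68  0.26  1.89  0.23  0.69  0.97]
[ 0.54391908 -0.23432684  0.12063561]
head [[255.7, 160.9], [255.7, 145.2], [255.7, 176.1], [240.1, 160.9], [271.3, 160.9]]
hole [[255.7, 168.4], [255.7, 143.8], [255.7, 191.9], [231.3, 168.4], [280.1, 168.5], [255.7, 104.5]]
```

View pics/z7.png

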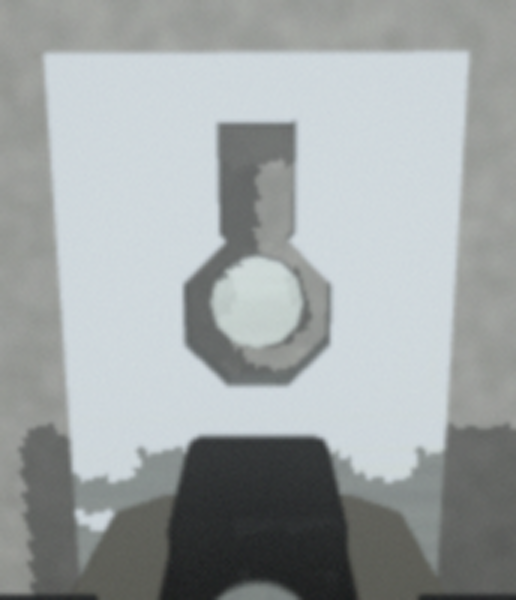

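View pics/s7.png

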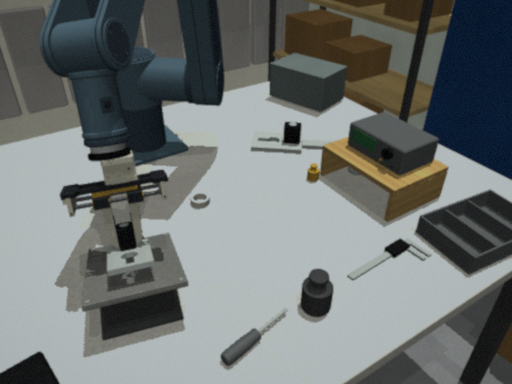

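The head is at (255.3,160.2), within 1 px of the prediction. The hole is laterally centred at col 255.5 but sits about 2 mm up the slope, so I'll correct by −2 mm and lower until contact.

Run:
```python
from h import *
p=np.load('board.npy');R,t=boardT(p)
P,Q=mount(-.01,0,.022,dx=-.0018); bot.movel(P,rate=.08,attitude=Q); st()
P,Q=mount(-.01,0,-.006,dx=-.0018); print('contact',bot.movel(P,rate=.03,contact_N=8)); s=st()
print('board TCP',(R.T@(s['eef_pos']-t)).round(4))
im=snap('wrist','w8'); cv2.imwrite('pics/z8.png',cv2.resize(im[60:260,170:342],None,fx=3,fy=3,interpolation=cv2.INTER_CUBIC))
im=snap('scene','s8'); cv2.imwrite('pics/z8s.png',cv2.resize(im[200:340,50:220],None,fx=4,fy=4,interpolation=cv2.INTER_CUBIC))
```

```text
t 19.68 p [ 0.5463 -0.2348  0.1076] F [-0.1  0.1 -3.1] g 0.317 j [-0.68  0.28  1.9   0.24  0.66  0.96]
contact True
t 20.32 p [ 0.5527 -0.2364  0.0903] F [-0.6  0.   3.2] g 0.321 j [-0.68  0.31  1.91  0.25  0.62  0.95]
board TCP [-0.0469  0.0001  0.0304]
```

View pics/z8.png

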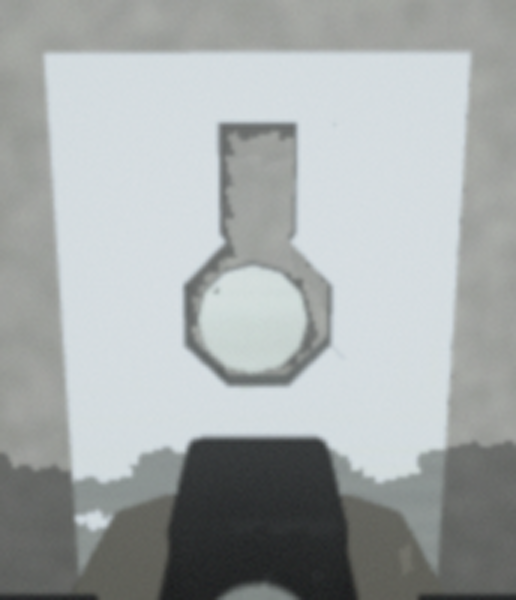

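View pics/z8s.png

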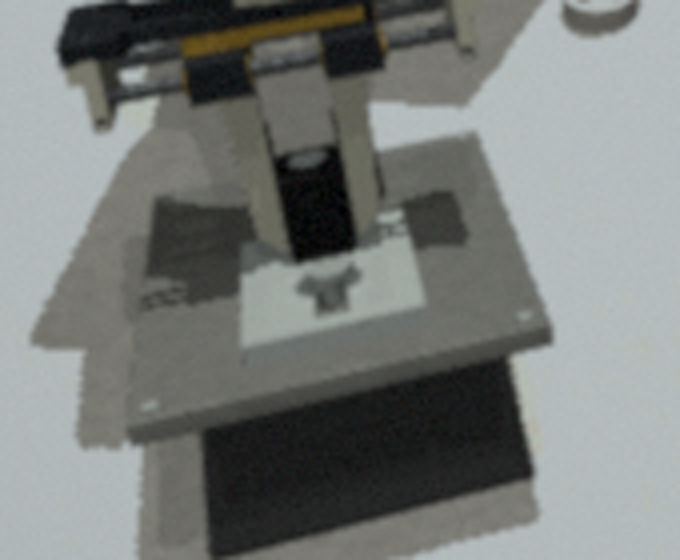

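Run:
```python
from h import *
c=cal('w8');p=np.load('board.npy');R,t=boardT(p)
def onb(u,v,h):
    o,d=ray(c,170+u/3-.3,60+v/3-.3); o=R.T@(o-t); d=R.T@d; return (o+d*(h-o[2])/d[2])*1000
print('head l/r/t/b at z18',[onb(*a,.018).round(1)[:2] for a in((198,319),(308,319),(253,264),(253,374))])
for h in(0,.0034):
    print(h,'hole l/r/bot/slotend',[onb(*a,.01+h).round(1)[:2] for a in((184,315),(331,315),(258,385),(258,123))], 'plate top edge',[onb(*a,.01+h).round(1)[:2] for a in((44,51),(470,51))])
```

```text
head l/r/t/b at z18 [array([ 0.4, 11.2]), array([  0.4, -10.7]), array([11.3,  0.2]), array([-10.9,   0.3])]
0 hole l/r/bot/slotend [array([-0.3, 14.7]), array([ -0.3, -16. ]), array([-15.4,  -0.8]), array([37.8, -0.8])] plate top edge [array([50.9, 40.2]), array([ 50.8, -41.4])]
0.0034 hole l/r/bot/slotend [array([ 0.4, 14.4]), array([  0.3, -15.7]), array([-14.5,  -0.8]), array([37.7, -0.8])] plate top edge [array([50.5, 39.4]), array([ 50.5, -40.6])]
```

Run:
```python
from h import *
p=np.load('board.npy');R,t=boardT(p); s=st()
M=R.T@Ro.from_quat(np.roll(s['eef_rot'],-1)).as_matrix();print(M.round(3)); print(R.T@s['contact_force'],R.T@s['moment'])
```

```text
t 20.43 p [ 0.5527 -0.2365  0.0903] F [0.7 0.1 3.1] g 0.324 j [-0.68  0.31  1.91  0.25  0.62  0.95]
[[ 1. -0. -0.]
 [-0. -1.  0.]
 [-0. -0. -1.]]
[1.63620431 0.26407325 2.68178344] [ 0.15976891 -0.15657316 -0.01351166]
```

Run:
```python
from h import *
im=snap('top','top9'); cv2.imwrite('pics/z9.png',cv2.resize(im[100:250,280:430],None,fx=4,fy=4,interpolation=cv2.INTER_CUBIC))
```

```text
(no output)
```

View pics/z9.png

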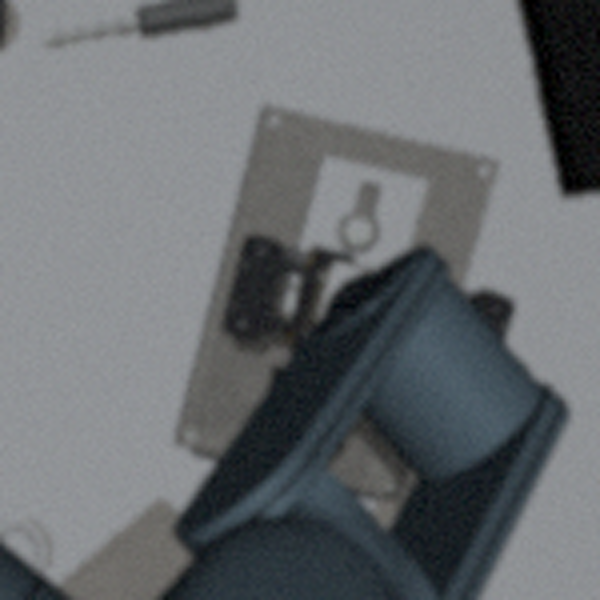

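The fit suggests the plate still floats about 3 mm (keyhole end), with the head already through the hole and centred within 1 mm. I'll press a little more, release to let it settle flat, and then look.

Run:
```python
from h import *
p=np.load('board.npy');R,t=boardT(p)
P,Q=mount(-.01,0,0,dx=-.0018); print('contact',bot.movel(P,rate=.03,contact_N=12)); s=st()
print('board TCP',(R.T@(s['eef_pos']-t)).round(4))
bot.gripper_open(); s=st()
im=snap('wrist','w10'); cv2.imwrite('pics/z10.png',cv2.resize(im[60:260,170:342],None,fx=3,fy=3,interpolation=cv2.INTER_CUBIC))
```

```text
contact True
t 20.68 p [ 0.5536 -0.2367  0.0896] F [-0.8  0.7  4.6] g 0.32 j [-0.68  0.32  1.9   0.25  0.62  0.95]
board TCP [-0.0463  0.      0.0294]
t 21.79 p [ 0.5533 -0.2364  0.0892] F [ 0.3 -0.6 -0.7] g 0.999 j [-0.68  0.32  1.9   0.25  0.62  0.95]
```

View pics/z10.png

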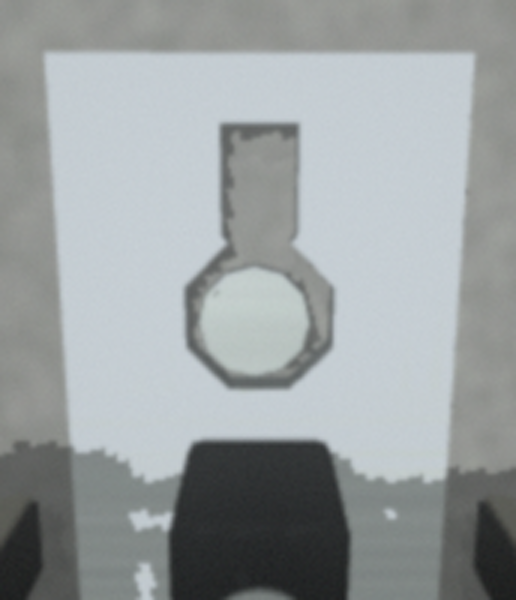

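Run:
```python
from h import *
from scipy.optimize import least_squares
c=cal('w10');p=np.load('board.npy');R,t=boardT(p)
X=np.array([(60,40,10),(60,-40,10),(47.5,7.5,10),(47.5,-7.5,10),(10,15,10),(10,-15,10),(-5,0,10),(-15,-13,55),(-15,13,55)])/1000.
z=[(44,52),(475,52),(220,124),(299,124),(185,317),(334,317),(259,388),(325,441),(194,441)]
U=np.array([(170+a/3-.33,60+b/3-.33) for a,b in z])
w=np.ones((9,2)); w[4:6,1]=0; w[6,0]=0; w[7:,0]=0
def f(q):
    Rp=Ro.from_rotvec(q[3:]).as_matrix(); return ((proj(c,(X@Rp.T+q[:3])@R.T+t)-U)*w).ravel()
r=least_squares(f,[-.01,0,0,0,0,0]); print((r.x*1000).round(1)); print(r.fun.reshape(-1,2).round(2).tolist())
J=r.jac;C=np.linalg.pinv(J.T@J)*.3**2;print('sd',(np.sqrt(np.diag(C))*1000).round(1))
im=snap('scene','s10'); cv2.imwrite('pics/z10s.png',cv2.resize(im[210:330,60:210],None,fx=5,fy=5,interpolation=cv2.INTER_CUBIC))
```

```text
[ -9.4  -0.7  20.5   1.  358.5   0.6]
[[2.13, 0.8], [-2.13, 0.79], [0.02, -1.98], [-0.03, -1.98], [-1.88, -0.0], [1.88, -0.0], [0.0, 1.72], [0.0, 0.22], [-0.0, 0.21]]
sd [0.1 0.1 0.5 7.  3.7 2.1]
```

View pics/z10s.png

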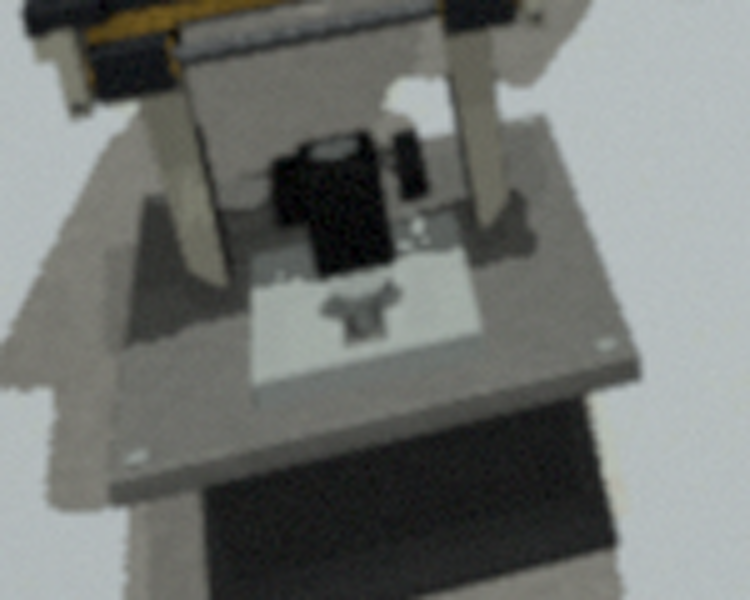

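Run:
```python
from h import *
from scipy.optimize import least_squares
c=cal('w10');p=np.load('board.npy');R,t=boardT(p)
X=np.array([(60,40,10),(60,-40,10),(47.5,7.5,10),(47.5,-7.5,10),(10,15,10),(10,-15,10),(-5,0,10),(-15,-13,10),(-15,13,10)])/1000.
z=[(44,52),(475,52),(220,124),(299,124),(185,317),(334,317),(259,388),(325,441),(194,441)]
U=np.array([(170+a/3-.33,60+b/3-.33) for a,b in z])
w=np.ones((9,2)); w[4:6,1]=0; w[6,0]=0; w[7:,0]=0
def f(q):
    Rp=Ro.from_rotvec(q[3:]).as_matrix(); return ((proj(c,(X@Rp.T+q[:3])@R.T+t)-U)*w).ravel()
r=least_squares(f,[-.01,0,0,0,0,0]); print((r.x*1000).round(1)); print(r.fun.reshape(-1,2).round(2).tolist())
J=r.jac;C=np.linalg.pinv(J.T@J)*.3**2;print('sd',(np.sqrt(np.diag(C))*1000).round(1))
# scene: predicted plate front edge
cs=cal('s10')
for h in(0,.003,.006):
  print(h,((proj(cs,(np.array([(.06,.04,.01),(.06,-.04,.01),(.06,.04,0),(.06,-.04,0)])+[r.x[0],r.x[1],h])@R.T+t)-[60,210])*5).round(0).tolist())
print('board',((proj(cs,np.array([(.075,.09,0),(.075,-.09,0)])@R.T+t)-[60,210])*5).round(0).tolist())
```

```text
[-10.2  -0.7   6.1   2.4  41.3   0.6]
[[0.09, 0.16], [-0.09, 0.14], [-0.02, -0.31], [0.04, -0.32], [-0.14, 0.0], [0.12, 0.0], [0.0, 1.48], [-0.0, -0.58], [0.0, -0.56]]
sd [ 0.1  0.1  0.4 11.8 10.8  2.1]
0 [[477.0, 340.0], [246.0, 394.0], [482.0, 365.0], [252.0, 420.0]]
0.003 [[475.0, 333.0], [245.0, 387.0], [480.0, 358.0], [250.0, 412.0]]
0.006 [[474.0, 325.0], [243.0, 379.0], [479.0, 350.0], [249.0, 404.0]]
board [[632.0, 361.0], [100.0, 490.0]]
```

The measurements are ambiguous: the plate may be raised by about 3 mm. I'll back off and look at the tongue and guides before sliding.

Run:
```python
from h import *
P,Q=mount(-.01,0,.08,dx=-.0018); bot.movel(P,rate=.25); 
P,Q=mount(-.13,0,.16); bot.movel(P,rate=.3); s=st()
im=snap('wrist','w11'); cv2.imwrite('pics/z11.png',cv2.resize(im[0:240,130:390],None,fx=2.5,fy=2.5,interpolation=cv2.INTER_CUBIC))
im=snap('scene','s11'); cv2.imwrite('pics/z11s.png',cv2.resize(im[210:330,60:210],None,fx=5,fy=5,interpolation=cv2.INTER_CUBIC))
```

```text
t 22.98 p [ 0.3931 -0.1972  0.1965] F [ 0.3 -0.  -0.4] g 1.0 j [-0.9  -0.12  2.09  0.27  0.91  0.78]
```

View pics/z11.png

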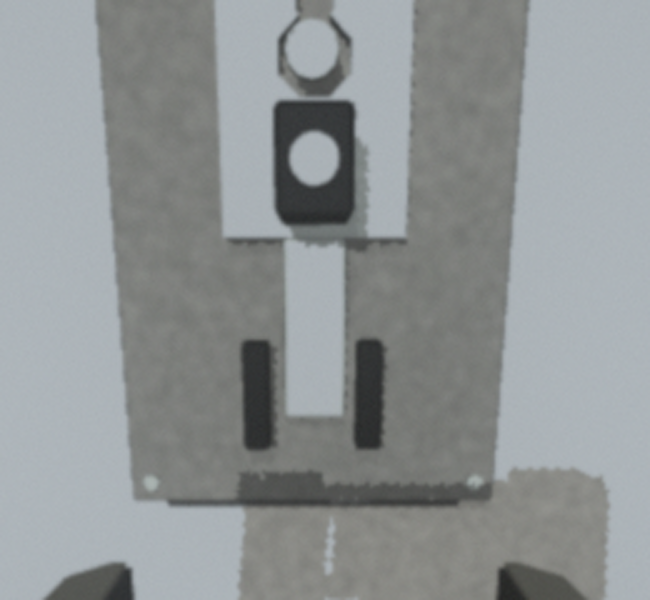

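View pics/z11s.png

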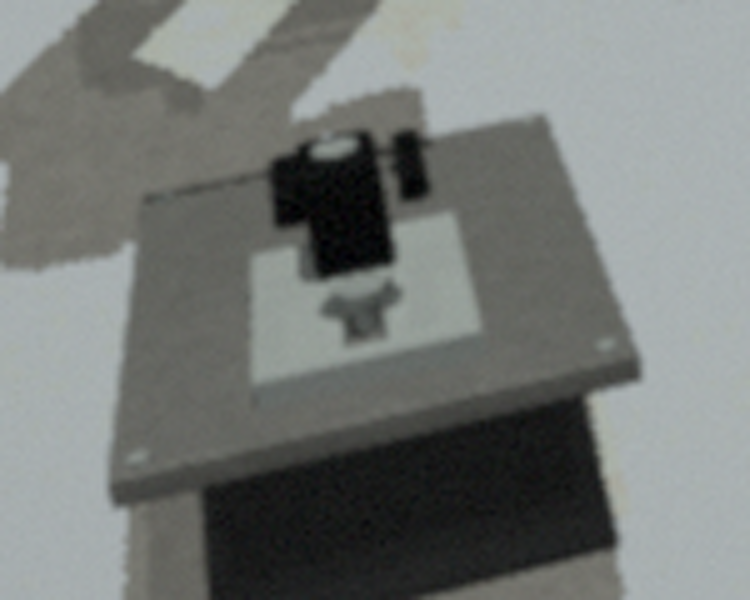

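The tongue (zoom cols 287-345) lies centred between the guides (inner edges at cols 271 and 357), and the stud head is inside the hole. The scene view puts the board about 2.5 mm higher than my estimate, so the plate is flat on it. I'll regrasp the block and slide it down.

Run:
```python
from h import *
p=np.load('board.npy');R,t=boardT(p)
P,Q=mount(-.01,.0008,.08); bot.movel(P,rate=.3)
P,Q=mount(-.01,.0008,.0035); print(bot.movel(P,rate=.12,contact_N=8))
bot.grasp(30); s=st()
print('board TCP',(R.T@(s['eef_pos']-t)).round(4))
P,Q=mount(-.047,.0008,.0030); print('contact',bot.movel(P,rate=.04,contact_N=18)); s=st()
print('board TCP',(R.T@(s['eef_pos']-t)).round(4),'F',(R.T@s['contact_force']).round(1))
im=snap('wrist','w12'); cv2.imwrite('pics/z12.png',cv2.resize(im[0:260,130:382],None,fx=2.3,fy=2.3,interpolation=cv2.INTER_CUBIC))
```

```text
False
t 25.5 p [ 0.5545 -0.2362  0.091 ] F [-1.1  0.3 -1. ] g 0.319 j [-0.67  0.32  1.9   0.25  0.63  0.96]
board TCP [-0.0451  0.0007  0.0305]
contact True
t 26.35 p [ 0.525  -0.2295  0.0801] F [2.3 0.5 2. ] g 0.319 j [-0.71  0.29  1.98  0.29  0.57  0.89]
board TCP [-0.0772  0.0001  0.0306] F [2.7 1.  1.1]
```

View pics/z12.png

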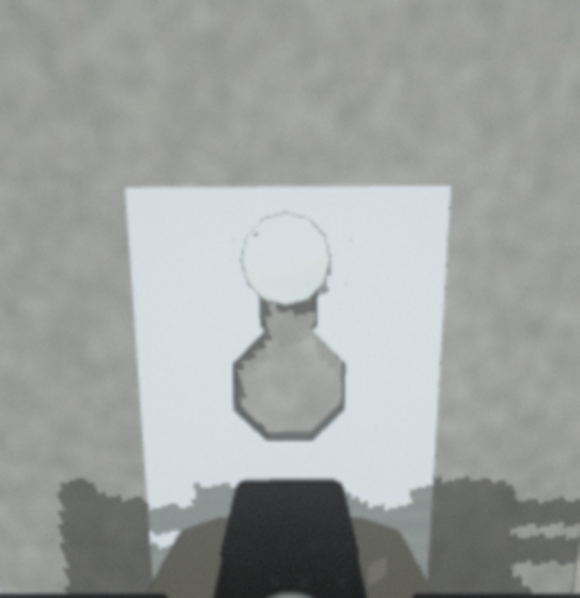

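The head now covers the slot end at zoom (286,258). Travel was 32 mm, which matches the expected 32.5 mm. I'll give it one more firm push, then release, retreat and inspect.

Run:
```python
from h import *
p=np.load('board.npy');R,t=boardT(p)
s=bot.get_state(); b=R.T@(s['eef_pos']-t)
print('contact',bot.movel(R@(b+[-.006,0,-.0005])+t,rate=.03,contact_N=22)); s=st()
print('board TCP',(R.T@(s['eef_pos']-t)).round(4))
bot.gripper_open(); st()
b=R.T@(bot.get_state()['eef_pos']-t)
bot.movel(R@(b+[0,0,.08])+t,rate=.2)
bot.movel(R@(b+[-.06,0,.17])+t,rate=.25); st()
im=snap('wrist','w13'); cv2.imwrite('pics/z13.png',cv2.resize(im[0:240,130:390],None,fx=2.5,fy=2.5,interpolation=cv2.INTER_CUBIC))
im=snap('scene','s13'); cv2.imwrite('pics/z13s.png',cv2.resize(im[210:330,60:210],None,fx=5,fy=5,interpolation=cv2.INTER_CUBIC))
snap('top','top13')
cs=cal('s13')
for h in(0,.0025):
  print(h,((proj(cs,(np.array([(.06,.04,.01),(.06,-.04,.01),(-.06,-.04,.01)])+[-.0425,0,h])@R.T+t)-[60,210])*5).round(0).tolist())
```

```text
contact False
t 26.76 p [ 0.5238 -0.2303  0.0801] F [17.7  0.6 -1.6] g 0.322 j [-0.71  0.28  1.99  0.3   0.56  0.88]
board TCP [-0.0782 -0.0009  0.0309]
t 27.87 p [ 0.5197 -0.2282  0.0776] F [ 0.1 -0.4 -0.2] g 1.0 j [-0.71  0.28  2.    0.3   0.56  0.88]
t 29.0 p [ 0.4087 -0.2008  0.2159] F [0.9 0.4 0.7] g 0.999 j [-0.87 -0.12  2.04  0.25  0.95  0.83]
0 [[470.0, 304.0], [248.0, 355.0], [248.0, 233.0]]
0.0025 [[469.0, 298.0], [247.0, 349.0], [247.0, 227.0]]
```

View pics/z13.png

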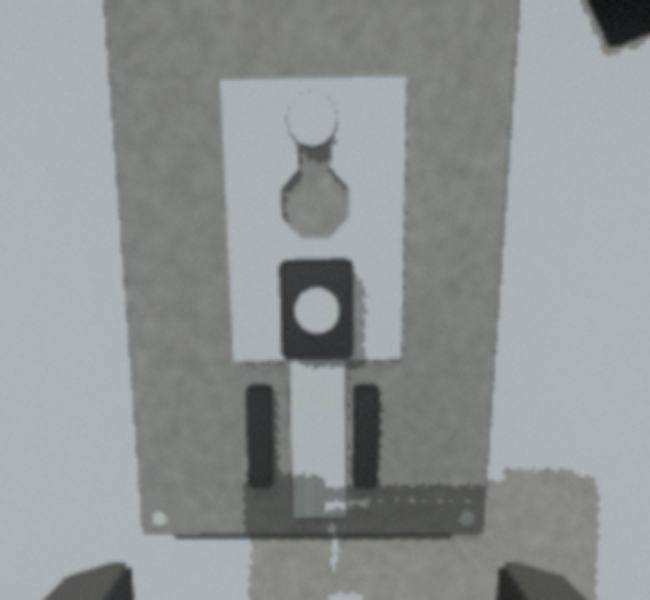

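View pics/z13s.png

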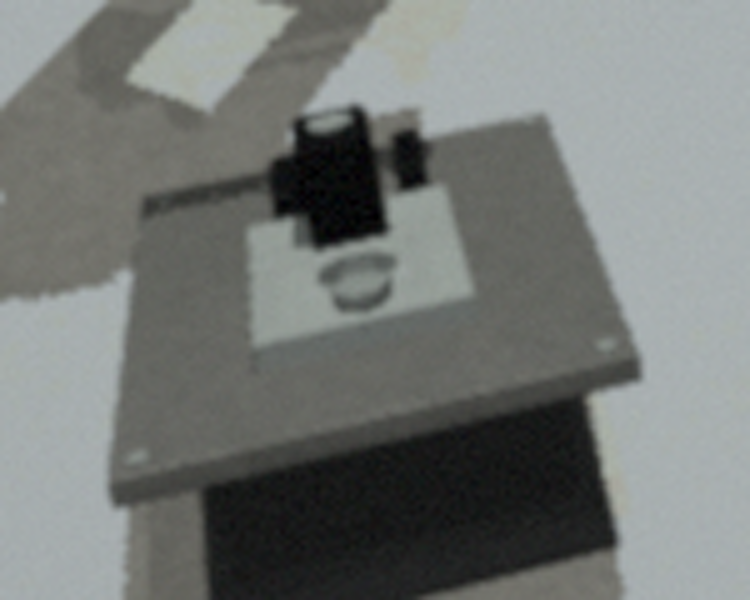

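View pics/top13.png

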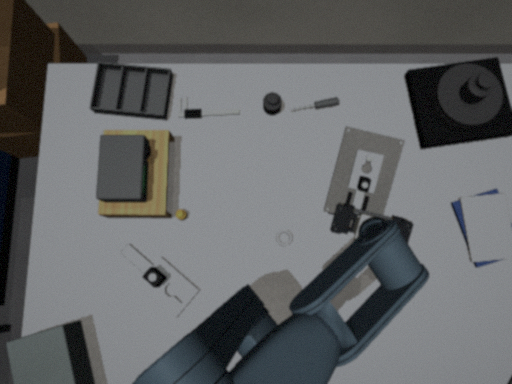

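```bash
cat > fit.py <<'E'
from h import *
from scipy.optimize import least_squares
def fit(name,z,X,off,sc,h):
    c=cal(name);p=np.load('board.npy');R,t=boardT(p)
    U=np.array([(off[0]+a/sc-.3,off[1]+b/sc-.3) for a,b in z])
    X=np.array(X)/1000.
    def f(q):
        Rp=Ro.from_euler('z',q[2]).as_matrix(); return (proj(c,(X@Rp.T+[q[0],q[1],h])@R.T+t)-U).ravel()
    r=least_squares(f,[-.04,0,0]); return (r.x*1000).round(1), r.fun.reshape(-1,2).round(1).tolist()
E
python3 - <<'E'
from fit import *
X=[(60,40,10),(60,-40,10),(-60,40,10),(-60,-40,10),(-140,14,10),(-140,-14,10)]
z=[(221,79),(407,76),(233,360),(401,359),(293,517),(345,517)]
for h in(0,.0025): print(fit('w13',z,X,(130,0),2.5,h))
# guides and board via same method (expect 0)
Xb=[(-115,20,16),(-115,-20,16),(-165,20,16),(-165,-20,16)]
zb=[(273,386),(354,386),(272,487),(354,487)]
for h in(0,.0025):print(fit('w13',zb,Xb,(130,0),2.5,h))
E
```

```text
(array([-41.3,  -1.5,  10.3]), [[0.4, 0.6], [-0.3, 0.8], [0.4, -0.2], [-0.3, -0.7], [-0.6, -0.3], [0.5, -0.6]])
(array([-41.3,  -1.5,  10.3]), [[0.1, -0.1], [-0.0, 0.1], [0.2, -0.0], [-0.1, -0.4], [-0.7, 0.3], [0.5, 0.1]])
(array([ 1.1, -0.9, -5.2]), [[-0.6, 0.1], [0.5, 0.2], [0.4, -0.2], [-0.3, -0.1]])
(array([ 1.7, -0.9, -5.2]), [[-0.7, -0.1], [0.6, 0.0], [0.3, -0.0], [-0.2, 0.1]])
```

Run:
```python
from h import *
a=cv2.imread('pics/top0.png').astype(int);b=cv2.imread('pics/top13.png').astype(int)
d=np.abs(a-b).max(2)
for n,(u,v) in dict(brass=(182,214),iron=(272,103),tape=(285,238),screw=(316,105),cal=(210,112)).items(): print(n,d[v-12:v+13,u-14:u+15].max())
st(); bot.close_job()
```

```text
brass 13
iron 20
tape 13
screw 15
cal 15
t 29.15 p [ 0.4088 -0.2004  0.2153] F [0.2 0.3 0.1] g 0.996 j [-0.87 -0.11  2.04  0.25  0.95  0.83]
the job is handed in; nothing more can be done
```

The plate is mounted on the board and locked behind the stud head, and I handed the job in at about 29 s. I pulled it out by its tongue, laid it flat on the bench and let go. I then took it by the black block, put the keyhole over the stud with the tongue between the guides, and slid it down the slope.

**Last checks**
- **Fully down:** the last camera fit, measured against the guides, puts the plate at board x ≈ -42.7 mm (target -42.5) and y ≈ -0.6 mm. It is turned by 0.010 to 0.015 rad, which is within the play. A second push reached about 18 N and the gripper moved only about 1 mm more.
- **Locked and clear:** the head covers the slot end, the tongue is between the guides, and the gripper is open and well clear.
- **Bystanders:** the brass and iron weights, tape, screwdriver and caliper look unchanged in the top view.

**What disagreed or was not checked**
- **Board height:** contact and the scene camera put the board about 2.5 mm higher than my first fit. I judged the plate flat from the pictures; one rough tilt fit disagreed (0.04 rad).
- **First pull refused:** my first pull line went past the last joint's range and nothing moved. I finished the pull with a 0.2 rad turn once the plate was out from under the riser.
- **Disc mass:** I could not see it under the riser after the pull.

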